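Pop and open the orange-lidded hardware case

ROBOT

A 7-joint arm with a two-finger parallel gripper is mounted at the origin on the work surface. World frame = base frame: x ahead of the robot, y to its left, z up, the work surface at z = 0. Lengths are in m, angles in rad, forces in N, time in s.
With the tool pointing down it reaches from about 0.4 to 0.9 m from the base axis. Payload 5.6 kg.
Tool frame: the origin (TCP) lies midway between the tips of the shut fingers; the grasp point (between the pads) lies 19 mm behind it; y points along the fingers, z is the direction in which the jaws open and shut, and the axes are right-handed (so a half turn about y gives the same grasp; the last joint's range is limited). The gripper opens to 92 mm and grips with 3 to 60 N. Pads are 20 mm wide; open, the fingers measure 128 mm over their backs; the gripper's body (75 mm by 189 mm) begins 69 mm behind the grasp point.
Start: joints at [1.305, 0.468, -0.012, 1.603, 0.006, 1.071, -0.056], TCP at [0.144, -0.634, 0.215] pointing down, gripper open.
Joint ranges: [-2.53, 2.53], [-0.31, 2.02], [-1.57, 1.55], [0.28, 2.44], [-1.29, 4.43], [0.15, 1.84], [-2.92, 2.92]. Speed limits (rad/s): [2.57, 2.57, 3.14, 3.14, 3.14, 3.14, 3.14].

INTERFACE

Orientations are given as a 3x3 rotation matrix whose columns are the frame's x, y, z axes.
In Python, from station import env, effector, solver, viewer, workorder, search_frame, tip_of gives the robot as it stands. Calls block until the motion is done:
- env.reach(position, orientation): joint-space move of the TCP to a pose.
- env.movel(position, frame=None, rate=0.15): straight line of the TCP; frame=None keeps the orientation; rate is the mean speed in m/s.
- env.goto_joints(angles): joint-space move.
- effector.release() and effector.grasp(squeeze=None): open the fingers fully, or close them until they stop; squeeze is the grip in N (None keeps the last).
- env.pause(seconds).
- solver.inverse_kinematics(position, orientation): joint angles nearest the present ones, or None.
- env.sense(): the state.
- viewer.read_camera(name): name is "side" or "top"; returns (picture, depth): 420x560x3 uint8, red, green, blue; 420x560 float32, m along the optical axis (not along the pixel's ray), 0 where there is no reading.
- viewer.camera_info(name): a dict with "intrinsics" (3x3 intrinsics, pixels), "eye" and "rotation" of the camera in the world. Camera axes: x right, y up, looking along -z (the intrinsics and any distortion apply to the point x, -y, -z); pixel columns grow to the right and rows downward; lengths in m; the calibration is good to about 2 mm. A picture is of the moment at which its call begins. camera_info takes no time and is no camera call.
A pose or a line that the arm cannot do raises env.PlanningError and nothing moves.
- workorder.finish_job(): hands the job in, once; it reports no verdict.
Trained networks look in the newest picture that a camera, given by its name, has taken for a name from the list of things; names that differ only in an ending like _2 or _b are one class to them, and where a whole thing is asked for, a point or a joint stands for the part that bears it (a point fixed in the world has none). Each returns a list of dicts, best first, with "score" (0 to 1); they miss things now and then, are a little off and sometimes report something else, mostly with a low value. They report only what shows in the picture. A call takes as long as a camera call.
- search_frame(camera, name): "at" ([x, y, z] in m, in world coordinates, good to about 4 mm: the middle of the surface that is visible of it).
- tip_of(camera, name): "at" ([x, y, z] in m, in world coordinates, good to about 4 mm: a listed point, or the origin of a listed thing).
The state is a dict: "t": time; "joint_positions": joint angles; "joint_velocities": joint speeds; "tau": joint torques, N m; "ee_pos": TCP position; "tcp_rot": TCP orientation; "wrist_force": force on the tool from outside, world axes, zero at the start; "moment": the same for the moment, N m; "gripper_width": finger opening in m.
Only numpy, scipy, OpenCV 4.12 (cv2) and the standard library are available. Lean on these libraries where they do the work, as an engineer would, in place of code of your own. Each camera call takes 0.05 s, during which the arm holds its last target. There are 200 camera calls.

TASK

Press down the yellow release tab on the front of the case with the orange lid so that its lid springs up, then push that lid all the way open, past upright, so that it stays open by itself. Just press and push: lift nothing, do not shove the case out of its place, leave the blue-lidded case shut, and leave everything else on the bench where it stands.

Things in the scene. Friction and masses are not known exactly. Their poses are not given: they have to be found in the camera images.
- orange_case: the case with the orange lid: a loose black hardware case (not fastened), 110 mm (x) x 150 mm (y) x 42 mm high, 48 mm with its closed lid, about 1.5 to 2.1 kg, standing on the table. Origin at the centre of its underside; z up; -x is its front, where the release tab is; +x points to the hinge side
- orange_lid (a joint): angle of the orange lid in rad: 0 shut and latched, about 0.8 when it has sprung up by itself, 1.9 fully open against its stop (leaning back past upright). Below about 1.57 a lid let go sinks back on its spring pin to about 0.8; beyond it falls slowly open by its own weight and stays. The hinge is damped and light (about 1 to 3 N at the front edge moves the lid)
- orange_hinge (a point): middle of the orange lid's hinge axis, 52 mm behind (+x of) the case's centre and 42 mm above the table; the axis runs along the case's y
- orange_lid_edge (a point): middle of the front lower edge of the orange lid (a flat plate 105 mm from hinge to front edge, 150 mm wide, 6 mm thick); it swings on a radius of 105 mm about the hinge. Sprung up, it stands about 117 mm above the table
- orange_tab (a joint): angle in rad of the release tab of the orange lid: 0 at rest, 0.35 fully pressed; the lid lets go at about 0.12 to 0.15. The tab springs back when let go
- orange_tab_top (a point): press point of the orange lid's release tab: on top of a yellow plate in the middle of the case's front, 40 mm wide (y), from 60 to 100 mm in front of the case's centre, top 32 mm above the table; the point is 86 mm in front. 4 to 8 mm down here, with 2 to 5 N, frees the lid. The tab's upright stem with its steel hook, next to the case, then swings about 5 mm to the front
- blue_case: the case with the dark blue lid: a loose black hardware case (not fastened), 110 mm (x) x 150 mm (y) x 42 mm high, 48 mm with its closed lid, about 1.5 to 2.1 kg, standing on the table. Origin at the centre of its underside; z up; -x is its front, where the release tab is; +x points to the hinge side
- blue_lid (a joint): angle of the dark blue lid in rad: 0 shut and latched, about 0.8 when it has sprung up by itself, 1.9 fully open against its stop (leaning back past upright). Below about 1.57 a lid let go sinks back on its spring pin to about 0.8; beyond it falls slowly open by its own weight and stays. The hinge is damped and light (about 1 to 3 N at the front edge moves the lid)
- blue_hinge (a point): middle of the dark blue lid's hinge axis, 52 mm behind (+x of) the case's centre and 42 mm above the table; the axis runs along the case's y
- blue_lid_edge (a point): middle of the front lower edge of the dark blue lid (a flat plate 105 mm from hinge to front edge, 150 mm wide, 6 mm thick); it swings on a radius of 105 mm about the hinge. Sprung up, it stands about 117 mm above the table
- blue_tab (a joint): angle in rad of the release tab of the dark blue lid: 0 at rest, 0.35 fully pressed; the lid lets go at about 0.12 to 0.15. The tab springs back when let go
- blue_tab_top (a point): press point of the dark blue lid's release tab: on top of a yellow plate in the middle of the case's front, 40 mm wide (y), from 60 to 100 mm in front of the case's centre, top 32 mm above the table; the point is 86 mm in front. 4 to 8 mm down here, with 2 to 5 N, frees the lid. The tab's upright stem with its steel hook, next to the case, then swings about 5 mm to the front
- spool_cream: loose bystander: small wooden thread spool, cream thread, 32 mm across, 50 mm tall, upright between the two cases; origin at its underside
- spool_brown: loose bystander: thread spool, brown thread, 40 mm across, 55 mm tall, upright in front of the cases, nearer the robot; origin at its underside
- spool_green: loose bystander: thread spool, green thread, 44 mm across, 60 mm tall, upright on the left; origin at its underside
- awl: loose bystander: awl with dark wooden handle lying along its x, 160 mm long, 26 mm high, on the right; origin under its middle
- mallet: loose bystander: mallet with white head lying along its x, 240 mm long, about 100 mm wide at the head, 26 mm high, beyond the cases; origin under its middle
- edge_paint: loose bystander: brown bottle with black cap, 48 mm across, 100 mm tall, upright at the far left; origin at its underside
- wax_jar: loose bystander: amber jar with brass cap, 64 mm across, 50 mm tall, upright at the far right; origin at its underside
- glue_brush: loose bystander: flat brush lying along its x, 170 mm long, 42 mm wide, 20 mm high, on the left; origin under its middle

How it is judged:
On the way, in this order (a step that is already met when the one before it is completed fails the run):
1. the orange case's release tab is pressed down (value of joint orange_tab above 0.08 rad), for 0.02 s.
2. the orange lid has sprung up (value of joint orange_lid above 0.5 rad), for 0.1 s.
At the end, for the whole second after the job is handed in: The orange lid rests fully open (over 1.75 of 1.9 rad), its tab is back up, the blue lid is shut, both cases stand flat within 30 mm of where they began and every other thing within 25 mm (value of joint orange_lid above 1.75 rad and velocity of joint orange_lid below 0.1 rad/s and value of joint each of orange_tab, blue_lid below 0.05 rad and distance of each of orange_case, blue_case from where it was at the start of the episode below 0.03 m and angle between orange_case's own z axis and vertical below 0.03 rad and linear speed of orange_case below 0.02 m/s and distance of each of spool_cream, spool_brown, spool_green, awl, mallet, edge_paint, wax_jar, glue_brush from where it was at the start of the episode below 0.025 m); the robot touches nothing.
It fails at once if the orange-lidded case is shoved more than 30 mm (distance of orange_case from where it was at the start of the episode above 0.03 m).
It fails at once if a case is lifted or tipped up (height (world z) of any of orange_case, blue_case above 0.008 m or angle between any of orange_case, blue_case's own z axis and vertical above 0.15 rad).
It fails at once if the blue-lidded case is opened or shoved more than 30 mm (value of joint blue_lid above 0.1 rad or distance of blue_case from where it was at the start of the episode above 0.03 m).
It fails at once if a bystander is moved or lifted more than 25 mm (distance of any of spool_cream, spool_brown, spool_green, awl, mallet, edge_paint, wax_jar, glue_brush from where it was at the start of the episode above 0.025 m).
It also fails if it takes over 45 s, if anything falls off the work surface, if the arm or the gripper's body presses on something with over 40 N, if the wrist force passes 120 N, or if a joint passes its speed limit or range.

## Working session

There is one attempt and no reset: what is moved stays moved. The work goes in short steps, each a Python script; the robot and the scene stay as the last script left them, time stands still between calls to the robot, and variables do not carry over. Pictures are saved under pics/ and viewed, about 8 in all and at most 12, crops included, and the job is handed in when it is done.

```bash
mkdir -p pics; python3 - <<'E'
from station import *
import cv2,numpy as np
for c in("top","side"):
    im,d=viewer.read_camera(c); cv2.imwrite(f"pics/{c}0.png",im[:,:,::-1])
    i=viewer.camera_info(c); print(c,np.round(i["eye"],3))
    for n in["orange_case","orange_hinge","orange_lid_edge","orange_tab_top","blue_case","blue_tab_top","spool_cream","spool_brown","spool_green","awl","mallet","edge_paint","wax_jar","glue_brush"]:
        print(n,[(np.round(r["at"],3).tolist(),round(r["score"],2)) for r in tip_of(c,n)[:2]])
s=env.sense();print(s["t"],s["ee_pos"],np.round(s["tcp_rot"],2))
E
```

```text
top [ 0.376 -0.007  1.352]
orange_case [([0.589, -0.15, -0.002], 0.6), ([0.6, -0.01, -0.004], 0.43)]
orange_hinge [([0.417, -0.003, -0.002], 0.73), ([0.643, -0.151, 0.042], 0.72)]
orange_lid_edge [([0.536, -0.153, 0.041], 0.94)]
orange_tab_top [([0.501, -0.158, 0.037], 0.58)]
blue_case [([0.578, 0.152, 0.003], 0.86)]
blue_tab_top [([0.498, 0.138, 0.034], 0.87)]
spool_cream [([0.601, -0.008, 0.002], 0.46), ([0.485, -0.41, -0.003], 0.38)]
spool_brown [([0.415, -0.0, -0.003], 0.58)]
spool_green [([0.342, 0.344, -0.004], 0.8)]
awl [([0.485, -0.406, 0.0], 0.77), ([0.602, -0.006, -0.001], 0.38)]
mallet [([0.802, -0.034, -0.002], 0.61)]
edge_paint [([0.697, 0.388, -0.001], 0.89)]
wax_jar [([0.699, -0.394, -0.002], 0.9)]
glue_brush [([0.51, 0.428, 0.0], 0.76)]
side [0.129 0.771 0.86 ]
orange_case [([0.589, -0.144, 0.002], 0.94), ([0.638, -0.148, 0.044], 0.36)]
orange_hinge [([0.499, 0.141, 0.034], 0.71), ([0.638, -0.147, 0.04], 0.67)]
orange_lid_edge [([0.533, -0.152, 0.043], 0.94)]
orange_tab_top [([0.504, -0.149, 0.033], 0.72), ([0.418, -0.001, -0.002], 0.36)]
blue_case [([0.587, 0.153, -0.004], 0.75)]
blue_tab_top [([0.498, 0.141, 0.035], 0.84), ([0.695, -0.395, -0.002], 0.2)]
spool_cream [([0.602, -0.009, -0.003], 0.77), ([0.594, -0.146, 0.0], 0.27)]
spool_brown [([0.419, -0.0, -0.002], 0.96), ([0.489, -0.409, -0.003], 0.6)]
spool_green [([0.342, 0.34, 0.0], 0.72)]
awl [([0.491, -0.406, 0.001], 0.63), ([0.505, -0.15, 0.031], 0.37)]
mallet [([0.796, -0.034, -0.002], 0.83)]
edge_paint [([0.697, 0.391, -0.0], 0.58)]
wax_jar [([0.696, -0.394, -0.001], 0.91)]
glue_brush [([0.507, 0.432, 0.0], 0.6)]
1.5 [ 0.14359462 -0.63395542  0.21460282] [[-0.98 -0.    0.22]
 [-0.22 -0.   -0.98]
 [ 0.   -1.    0.  ]]
```

View pics/top0.png

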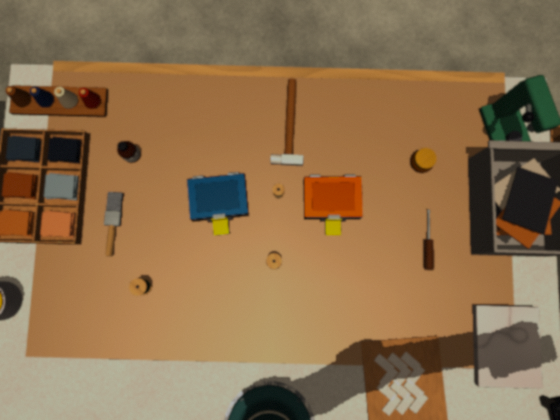

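View pics/side0.png

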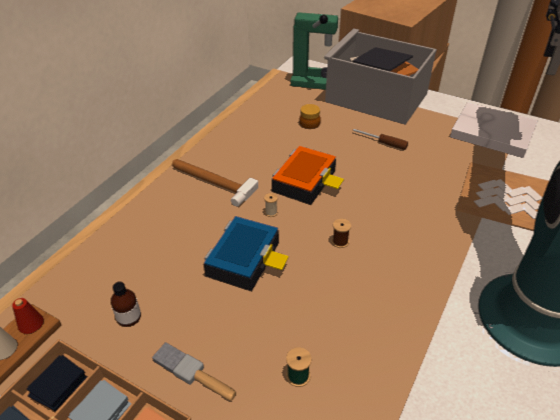

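The top picture shows the orange lid at about (333,196) and its tab at (333,228). The networks agree: case about (0.589, -0.15), nearly square to the axes. I'll press the tab with shut fingers.

```bash
python3 - <<'E'
from station import *
import cv2,numpy as np
R=np.array([[-1,0,0],[0,0,-1],[0,-1,0]],float)
effector.grasp(5)
env.reach([0.499,-0.151,0.13],R)
env.movel([0.499,-0.151,0.045],rate=0.08)
f0=env.sense()["wrist_force"]; zc=None
for z in np.arange(0.042,0.018,-0.0015):
    env.movel([0.499,-0.151,z],rate=0.02)
    s=env.sense(); f=s["wrist_force"]-f0
    print(round(z,4),np.round(s["ee_pos"],4),np.round(f,2),round(s["t"],2))
    if zc is None and f[2]>0.7: zc=z
    if f[2]>9 or (zc and zc-z>=0.0074): break
im,d=viewer.read_camera("side"); cv2.imwrite("pics/s1.png",cv2.resize(im[100:260,220:420,::-1],None,fx=3,fy=3))
for n in["orange_lid_edge","orange_case"]: print([(np.round(r["at"],3),round(r["score"],2)) for r in tip_of("side",n)[:2]])
E
```

```text
0.042 [ 0.499  -0.1511  0.0421] [ 1.   -0.24 -0.25] 6.53
0.0405 [ 0.4989 -0.151   0.0404] [0.52 0.34 0.86] 6.78
0.039 [ 0.4989 -0.151   0.0389] [ 0.76 -0.67  0.42] 7.03
0.0375 [ 0.4989 -0.151   0.0374] [ 0.9  -0.42 -0.02] 7.28
0.036 [ 0.4989 -0.151   0.0359] [ 0.37 -0.05  0.15] 7.53
0.0345 [ 0.4989 -0.151   0.0344] [ 1.11 -1.07  0.18] 7.78
0.033 [ 0.499  -0.151   0.0329] [1.03 0.77 0.42] 8.03
[(array([ 0.534, -0.151,  0.043]), 0.78), (array([0.533, 0.146, 0.045]), 0.33)]
[(array([ 0.59 , -0.147, -0.003]), 0.68)]
```

View pics/s1.png

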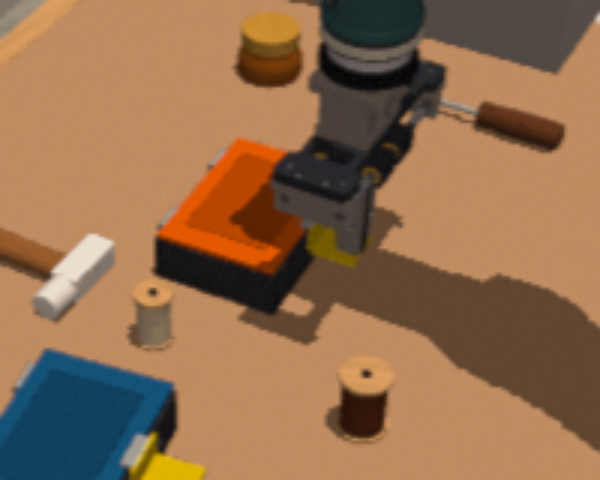

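The shut fingers stand over the yellow tab at about (340,245), and the lid is still shut. Force noise of about 1 N stopped the loop early, so I'll carry on down.

```bash
python3 - <<'E'
from station import *
import cv2,numpy as np
for z in np.arange(0.031,0.0205,-0.0015):
    env.movel([0.499,-0.151,z],rate=0.02)
    F=[]
    for _ in range(4): env.pause(0.02); F.append(env.sense()["wrist_force"])
    f=np.mean(F,0)
    s=env.sense(); print(round(z,4),round(s["ee_pos"][2],4),np.round(f,2),round(s["t"],2))
    if f[2]>12: break
    if z<0.0285:
        viewer.read_camera("side")
        r=tip_of("side","orange_lid_edge"); print([(np.round(q["at"],3),round(q["score"],2)) for q in r[:2]])
        if r and r[0]["at"][2]>0.08 and abs(r[0]["at"][1]+.15)<.04: break
im,d=viewer.read_camera("side"); cv2.imwrite("pics/s2.png",cv2.resize(im[100:260,220:420,::-1],None,fx=3,fy=3))
E
```

```text
0.031 0.0309 [-0.11 -0.15 -0.06] 8.49
0.0295 0.0295 [-0.96 -0.19  1.45] 8.81
0.028 0.0279 [-1.79 -0.3   2.06] 9.12
[(array([ 0.567, -0.152,  0.118]), 0.61)]
```

View pics/s2.png

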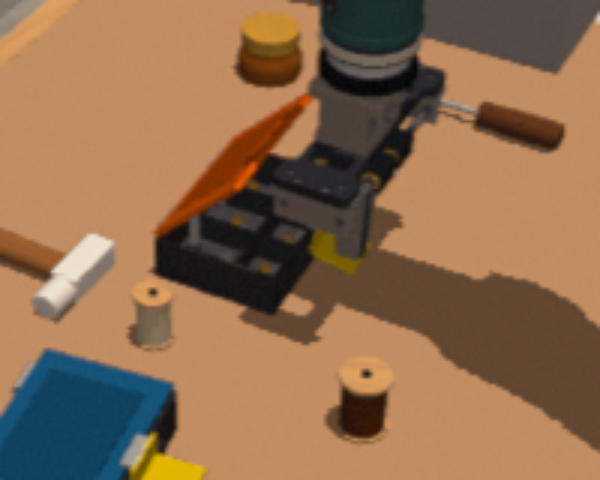

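The lid has sprung up, with its edge at about (0.567, -0.152, 0.118) and the free edge showing at picture (310,97). Next I back off and push the lid edge with the finger.

```bash
python3 - <<'E'
from station import *
import cv2,numpy as np
env.movel([0.495,-0.151,0.045],rate=0.08)
env.movel([0.485,-0.151,0.1],rate=0.1)
env.movel([0.54,-0.151,0.1],rate=0.08)
for x in np.arange(0.55,0.6425,0.01):
    env.movel([x,-0.151,0.1],rate=0.05)
    s=env.sense(); f=s["wrist_force"]; print(round(x,3),np.round(f,1),round(s["t"],2))
    if np.linalg.norm(f)>12: print("stop");break
env.pause(.5)
for c in("side","top"):
    im,d=viewer.read_camera(c)
    if c=="side": cv2.imwrite("pics/s3.png",cv2.resize(im[100:260,220:420,::-1],None,fx=3,fy=3))
    for n in["orange_lid_edge","orange_case","orange_hinge"]: print(c,n,[(np.round(r["at"],3),round(r["score"],2)) for r in tip_of(c,n)[:2]])
E
```

```text
0.55 [ 0.2 -0.2 -0.8] 11.54
0.56 [-1.3  0.4  0.2] 11.89
0.57 [ 0.4 -0.8 -0.6] 12.24
0.58 [ 0.5  0.2 -0.8] 12.59
0.59 [-0.1 -0.2  1. ] 12.94
0.6 [-0.6 -0.  -1.2] 13.29
0.61 [0.  0.6 0.7] 13.64
0.62 [ 0.1 -0.1 -0. ] 13.99
0.63 [0.1 0.  0.3] 14.34
0.64 [-0.1 -0.1  0.1] 14.69
side orange_lid_edge [(array([ 0.673, -0.146,  0.142]), 0.7)]
side orange_case [(array([ 0.588, -0.15 ,  0.   ]), 0.56)]
side orange_hinge [(array([ 0.64 , -0.146,  0.038]), 0.7)]
top orange_lid_edge []
top orange_case [(array([ 0.591, -0.148, -0.001]), 0.88)]
top orange_hinge [(array([ 0.644, -0.149,  0.04 ]), 0.88)]
```

View pics/s3.png

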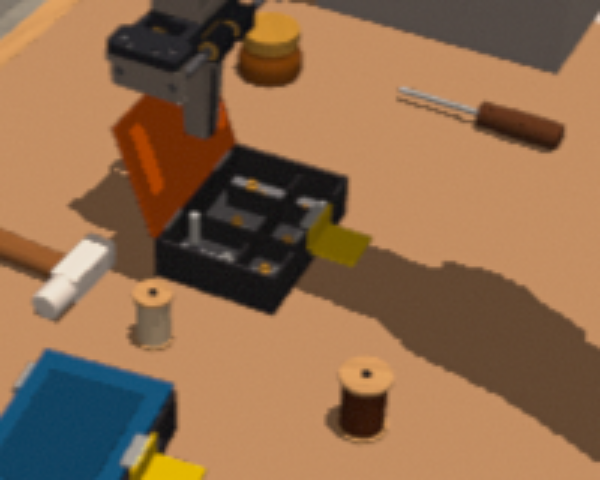

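The lid leans back past upright, with its edge at (0.673, 0.142), which matches 1.9 rad. The case hasn't moved. I'll withdraw and check again.

```bash
python3 - <<'E'
from station import *
import cv2,numpy as np
env.movel([0.56,-0.151,0.1],rate=0.1)
env.movel([0.48,-0.151,0.2],rate=0.15)
env.pause(1)
for c in("side","top"):
    im,d=viewer.read_camera(c)
    if c=="side": cv2.imwrite("pics/s4.png",im[:,:,::-1])
    for n in["orange_lid_edge","orange_case","orange_tab_top","blue_case","spool_cream","spool_brown","mallet","awl"]: print(c,n,[(np.round(r["at"],3),round(r["score"],2)) for r in tip_of(c,n)[:1]])
print(env.sense()["t"])
E
```

```text
side orange_lid_edge [(array([ 0.674, -0.144,  0.142]), 0.69)]
side orange_case [(array([ 0.592, -0.143, -0.   ]), 0.92)]
side orange_tab_top [(array([ 0.506, -0.151,  0.032]), 0.55)]
side blue_case [(array([ 0.586,  0.152, -0.002]), 0.75)]
side spool_cream [(array([ 0.6  , -0.008, -0.002]), 0.85)]
side spool_brown [(array([ 0.42 , -0.001,  0.001]), 0.63)]
side mallet [(array([ 0.796, -0.031, -0.002]), 0.62)]
side awl [(array([ 0.487, -0.408, -0.   ]), 0.71)]
top orange_lid_edge [(array([ 0.674, -0.147,  0.137]), 0.77)]
top orange_case [(array([0.637, 0.16 , 0.04 ]), 0.7)]
top orange_tab_top []
top blue_case [(array([0.581, 0.152, 0.003]), 0.69)]
top spool_cream [(array([ 0.603, -0.008, -0.001]), 0.73)]
top spool_brown [(array([0.415, 0.001, 0.003]), 0.51)]
top mallet [(array([ 0.802, -0.034, -0.004]), 0.64)]
top awl [(array([ 0.483, -0.409,  0.   ]), 0.64)]
19.4417
```

View pics/s4.png

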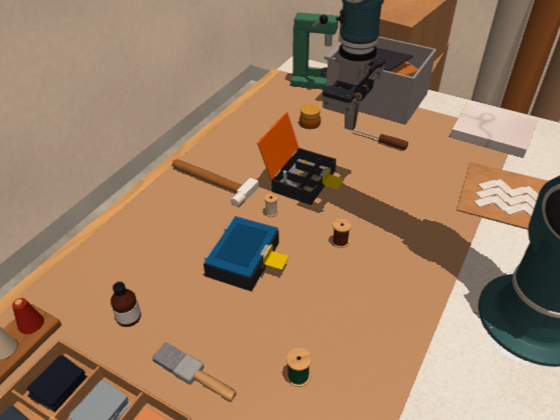

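The arm is clear. The orange lid stands open by itself at about (280,147), the blue lid is shut at (243,245), and everything else is where it was.

```bash
python3 -c "
from station import *
workorder.finish_job()"
```

```text
the job is handed in; nothing more can be done
```

I pressed the orange case's tab down about 3 mm with shut fingers (about 2 N), and the lid sprang up. I then pushed the lid edge past upright, backed the arm off and handed the job in at about 19.5 s.

**Last checks:**
- **Orange lid:** it stood open by itself, with its edge at about (0.674, -0.146, 0.14), which matches the 1.9 rad stop.
- **Orange tab:** it was back up, with its top at 0.032 m.
- **Orange case:** the side camera put it within a few mm of where it began.
- **Blue case and bystanders:** the blue lid was shut. The blue case, both nearer spools, the mallet and the awl were within a few mm of where they began. I did not re-measure the other bystanders, but the last picture shows them where they stood.

**Checks that failed or disagreed:**
- The first press loop stopped early on force noise of about 1 N, before touching the tab, so I continued it.
- In the last top view, the network's best match for the orange case was a point on the blue case's hinge side. It also didn't find the tab in that view. The side view and the picture contradict that match, so I set it aside.

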